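# Open the snap ring for the barrow wheel over its stub axle

## Task

The barrow wheel is on its upright stub axle and its snap ring is about to go on: pick up the circlip pliers, which already carry the ring on their bent tips, squeeze the handles so that the ring is spread wide, and, with it spread, slide the ring down over the end of the axle, without forcing it, until it lies flat around the shaft level with the groove just above the brass washer. Finish while holding it there: the pliers stay gripped and squeezed, the ring spread and not let into the groove. Leave the blue bottle, the file and the hub cap where they are.

Things in the scene. Friction and masses are not known exactly. Their poses are not given: they have to be found in the camera images.
- pliers: Circlip pliers (0.18 to 0.29 kg), two red handles and dark jaws on a rivet, lying level on the wooden rest. Origin on the rivet axis at the handles' underside, 40 mm above the table at the start; x from handles to tips, z up. The pose is that of the +y half. The jaws (z 3 to 11 mm) reach 60 mm ahead of the rivet; there the tips go straight down to the ring, whose mid-plane is at z = -15 mm.
- pliers_half (a joint): How far the handles are squeezed: angle in rad between the two halves, 0 at rest, 0.35 at the firm stop (each half turns 0.174). The handles do not cross: squeezing spreads the tips. A spring resists with about 4 N at first and 14 N at the stop, felt at the point handles, and reopens the pliers when they are let go.
- handles (a point): Place to grip from above, across both handles: midway between them, at mid-height, 62 mm behind the rivet. The handles are 10 mm wide, 14 mm tall, 25 to 115 mm behind the rivet. Here their outer faces are 60 mm apart at rest; at the stop they are parallel, 38 mm apart. They are free from 95 to 10 mm behind the rivet, with 28 mm below them. The ring's mid-plane is 22 mm lower than this point.
- clip (a joint): Spread of the snap ring: angle in rad between its two halves, which flex about the ring's back. 0 at rest, 0.28 when it just clears the shaft, 0.64 with the pliers squeezed to their stop.
- clip_centre (a point): Centre of curvature of the ring's +y half, in its mid-plane. Grey ring, 3 mm thick, band 4 mm wide, bore 28 mm at rest, its gap towards the pliers, lugs fast on the tips. At rest 78 mm ahead of the rivet on the centre line; at the stop 72 mm ahead, 5 mm to +y. The shaft then fits, 2.3 mm free all round, if its axis is on the centre line 68 mm ahead of the rivet: 130 mm ahead of the point handles.
- clip_back (a point): Back of the snap ring (farthest from the pliers), middle of the band, in the mid-plane; on the centre line, 94 mm ahead of the rivet at rest and 87 mm ahead when squeezed to the stop.
- clip_lug (a point): Centre of the ring's lug on the +y tip, in the ring's mid-plane: 60 mm ahead of the rivet and 8 mm to the +y side at rest, 58 mm ahead and 18 mm aside when squeezed to the stop.
- groove (a point): Middle of the groove, on the axle's axis, 77.5 mm above the table; z up along the axle. The groove is a dark band 5 mm wide; its lower edge is level with the top of the brass thrust washer (48 mm across, top 75 mm above the table). Shaft diameter 30 mm; its end is 98 mm above the table, bevelled over the last 4 mm to 22 mm across.
- axle: Upright steel stub axle on a 110 mm square flange, fixed to the bench, with a barrow wheel lying flat around it: black tyre 200 mm across, top 62 mm above the table, red hub 52 mm across up to 72 mm, brass washer on the hub. The wheel turns freely. Origin on the axis at the flange's underside, on the table.
- rest: Wooden tool rest, 135 x 100 mm, fixed. Two crossbars, 14 x 100 mm, tops 40 mm above the table, 50 mm behind and 56 mm ahead of the origin, carry the pliers. Base board 12 mm thick. Origin at its underside; x as the pliers' x (within 3 degrees), the rivet about 55 mm ahead.
- bottle: Blue glass bottle, 62 mm across, 170 mm tall, standing; origin at the centre of its underside. Leave alone.
- hub_cap: Aluminium hub cap, 58 mm across, 29 mm tall, on the bench; origin at the centre of its underside. Leave alone.
- file: Flat steel file with a wooden handle, 225 mm long, 24 mm tall, lying along x; origin at its underside, 115 mm from the handle's end. Leave alone.
There are look-alikes about, which are no part of the job. There is more than one size of the axle; the one meant has the size given above. Of the things like the pliers, leave any that is green; of the rest the smaller one is meant.

How it is judged:
By the outcome, as a careful person would: the job done as asked, in the order asked, and still so for the second after the job is handed in, while the arm keeps its last pose, push and grip.
It also fails if it takes over 40 s, if anything falls off the work surface, if the arm or the gripper's body presses on something with over 40 N, if the wrist force passes 120 N, or if a joint passes its speed limit or range.

## Robot

A 6-joint arm with a two-finger parallel gripper is mounted at the origin on the work surface. World frame = base frame: x ahead of the robot, y to its left, z up, the work surface at z = 0. Lengths are in mm, angles in rad, forces in N, time in s.
With the tool pointing down it reaches from about 275 to 1000 mm from the base axis. Payload 8.4 kg.
Tool frame: the origin (TCP) lies at the very end of the fingers, on their centre line; the grasp point (between the pads) lies 19 mm behind it (r.tcp_to_grasp is the distance from the TCP to the grasp point, in mm); z points along the fingers, y is the line along which they close (so a half turn about z gives the same grasp; the last joint's range is limited). The gripper opens to 85 mm and grips with 20 to 120 N. Pads are 22 mm wide; open, the fingers measure 114 mm over their backs; the gripper's body (76 mm by 85 mm) begins 54 mm behind the grasp point. The pads swing forward as they close: fully open they stand 13 mm farther back than shut.
Start: joints at [-1.127, 0.353, 1.633, -0, 1.155, -0.002], TCP at [269.486, -563.919, 202.781] pointing down, gripper open.
Joint ranges: [-2.63, 2.63], [-0.92, 2.1], [0.06, 2.66], [-1.3, 4.44], [0, 2.69], [-3.02, 3.02]. Speed limits (rad/s): [2.22, 2.22, 2.79, 3.14, 3.14, 3.14].

## Interface

Orientations are given as [roll, pitch, yaw] about the fixed x, y, z axes, in that order (R = Rz(yaw) Ry(pitch) Rx(roll)).
In Python, from rig import r gives the robot as it stands. The module is installed in compiled form; this text tells all that it offers.
- The arm moves only by the tool play_rows, never from a script. Its argument "rows" is a list of rows, each an object with "dp": the shift along the tool's x, y, z in units of 40 mm (1.0 is 40 mm), a list of three; "turn": the turn, a rotation vector about the tool's x, y, z in units of 6 degrees (1.0 is 6 degrees), a list of three; "fingers": the closure, from 0 (fully open) to 1 (shut). In form: [{"dp": [tx, ty, tz], "turn": [wx, wy, wz], "fingers": fingers}, ...]. A call has 1 to 5 rows; each row shifts and turns the commanded pose from where the row before left it, along the tool's axes as they then stand; what a row does not reach is not made up. A row lasts 1/12 s, in which the tool goes at most 41.7 mm and 7.16 degrees, less where a joint would pass 70% of its speed; a pose out of reach is approached as far as the arm can. A call is refused whole if a number of a shift passes 1 or a number of a turn 1, either way. A call with a gripper value outside its range is refused whole. The fingers move at their own pace and stop on an object; "force" is the grip in N (left out, the last holds). Time passes only in rows, so rows that do not move let the fingers close. It gives the time, the measured TCP pose, the force, the opening and the grip force at its end, in the units of the state.
- r.sense(): the state, without advancing time (a new reading comes with each control period).
- r.grab_frame(name): name is "side" or "top"; returns a dict with "pixels" (400x640x3 uint8, red, green, blue), "fx", "fy", "cx", "cy" (pixels), "pose" (4x4, takes a point from camera to world coordinates). Camera axes: x right, y down, z forward; pixel columns grow to the right and rows downward; lengths in mm; the calibration is good to about 2 mm. A picture is of the moment at which its call begins. There is no depth.
- r.sign_off(): hands the job in; it is judged then, once.
The state is a dict: "clock": time; "qpos": joint angles; "qvel": joint speeds; "joint_efforts": joint torques, N m; "eef_pos": TCP position; "tcp_rot": TCP orientation; "contact_force": force on the tool from outside, world axes, zero at the start; "wrist_torque": the same for the moment, N m; "opening": opening from 0.0 (shut) to 1.0 (fully open); "grasp_force": force on a finger pad.
Only numpy, scipy, OpenCV 4.12 (cv2) and the standard library are available. Lean on these libraries where they do the work, as an engineer would, in place of code of your own. Each camera call takes 0.05 s, during which the arm holds its last target. There are 200 camera calls.

## Working session

There is one attempt and no reset: what is moved stays moved. The work goes in short steps, Python scripts to look and compute and a tool call to move; the robot and the scene stay as the last step left them, time stands still between calls to the robot, and variables do not carry over. Pictures are saved under pics/ and viewed, at most 10 in all, crops included, and the job is handed in when it is done.

Besides the shell and the picture viewer there is one more tool, called after ">>>" in YAML: its name, and indented under it one key for each argument. play_rows: Moves the arm, as the interface text tells. Its arguments: {"type":"object","properties":{"rows":{"type":"array"},"force":{"type":"number"}},"required":["rows"]}

```bash
mkdir -p pics; cat > h.py <<'E'
import numpy as np, cv2
from rig import r
def grab(n,save=None):
    f=r.grab_frame(n); 
    if save: cv2.imwrite('pics/'+save,cv2.cvtColor(f['pixels'],cv2.COLOR_RGB2BGR))
    return f
def ray(f,u,v):
    P=np.array(f['pose']); d=P[:3,:3]@np.array([(u-f['cx'])/f['fx'],(v-f['cy'])/f['fy'],1.]); return P[:3,3],d
def onplane(f,u,v,z):
    o,d=ray(f,u,v); return o+d*(z-o[2])/d[2]
def proj(f,p):
    P=np.array(f['pose']); q=P[:3,:3].T@(np.array(p)-P[:3,3]); return np.array([f['fx']*q[0]/q[2]+f['cx'],f['fy']*q[1]/q[2]+f['cy']])
E
python3 - <<'E'
from h import *
for n in('top','side'):
    f=grab(n,n+'0.png'); print(n,f['fx'],f['cx'],f['cy'],np.round(f['pose'],3))
print(r.sense(),r.tcp_to_grasp)
E
```

```text
top 496.20958073978295 319.6621419139139 195.88921503592255 [[ 1.900000e-02 -9.960000e-01  9.200000e-02  4.128960e+02]
 [-1.000000e+00 -1.900000e-02  6.000000e-03 -3.363300e+01]
 [-4.000000e-03 -9.200000e-02 -9.960000e-01  1.414571e+03]
 [ 0.000000e+00  0.000000e+00  0.000000e+00  1.000000e+00]]
side 391.6424252699929 320.7732521370613 205.08842665232788 [[-8.88000e-01 -3.10000e-01  3.38000e-01  1.59158e+02]
 [-4.58000e-01  6.34000e-01 -6.23000e-01  6.65752e+02]
 [-2.20000e-02 -7.09000e-01 -7.05000e-01  8.67989e+02]
 [ 0.00000e+00  0.00000e+00  0.00000e+00  1.00000e+00]]
{'clock': 0.1, 'qpos': array([-1.12732977e+00,  3.53600513e-01,  1.63408052e+00,  8.32712883e-06,
        1.15522732e+00, -2.41208808e-03]), 'qvel': array([-0.00131254, -0.00102407, -0.00274948, -0.00028222,  0.00202466,
        0.00047009]), 'joint_efforts': array([ 5.33695857e-04, -6.06357837e+01, -3.42822182e+01, -5.85810108e-05,
        4.03127895e-03,  1.48646228e-05]), 'eef_pos': array([ 269.31807288, -563.45625728,  202.11440637]), 'tcp_rot': array([-3.14027697e+00, -1.07875115e-05,  4.45875276e-01]), 'contact_force': array([-0.16034866, -0.26859956,  0.65139196]), 'wrist_torque': array([ 0.02575479,  0.02495399, -0.01108801]), 'grasp_force': 0.0, 'opening': 1.0006638096035505} 18.700000000000003
```

View pics/top0.png

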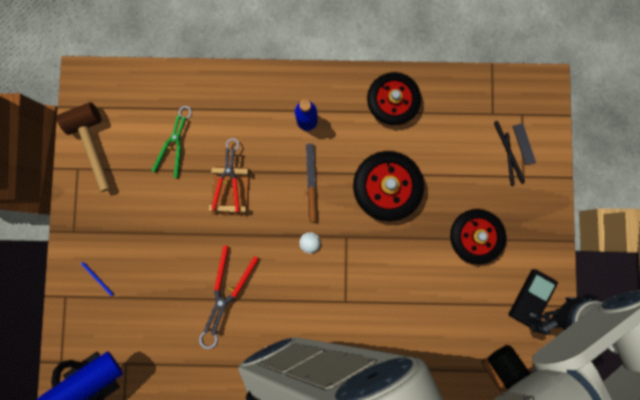

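View pics/side0.png

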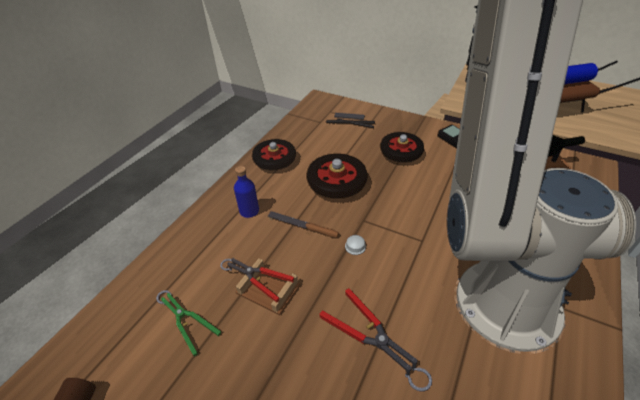

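The top view shows three wheels at about (395,97), (390,186) and (481,236). The middle one is about 72 px across, which is 200 mm at its height, so it is the one meant. There are three pliers: green at (175,140), a large red pair lying on the table at (222,300), and a small red pair on the wooden rest at (231,180). The pair on the rest fits: not green, smaller, and on the rest. I'll confirm in an enlarged crop.

```bash
python3 - <<'E'
from h import *
f=grab('top'); g=grab('side')
a=f['pixels'][:,:,::-1]; b=g['pixels'][:,:,::-1]
c=[cv2.resize(x,(400,300),interpolation=cv2.INTER_CUBIC) for x in (a[130:220,190:310],a[141:231,330:450],b[245:320,210:310],b[145:205,297:377])]
cv2.imwrite('pics/crop1.png',np.vstack([np.hstack(c[:2]),np.hstack(c[2:])]))
E
```

```text
(no output)
```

View pics/crop1.png

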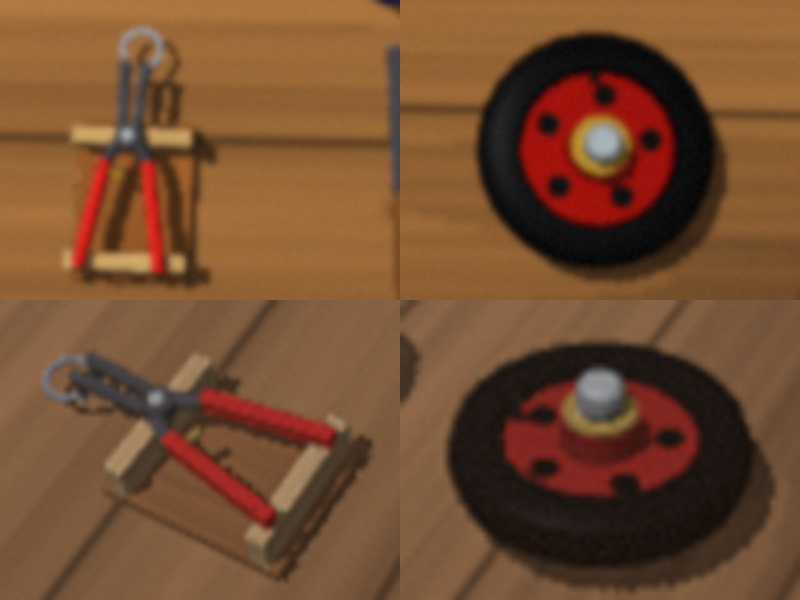

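The crop confirms both. The small red pliers sit on the rest with the ring at the far end (top view about (232,143), rivet about (228,170)). The wheel has a brass washer and a shaft tip near (390,184). Now I'll measure them.

```bash
cat > meas.py <<'E'
from h import *
def masks(f):
    hsv=cv2.cvtColor(f['pixels'],cv2.COLOR_RGB2HSV); return hsv
def tri(f,a,g,b):
    o1,d1=ray(f,*a);o2,d2=ray(g,*b)
    s=np.linalg.lstsq(np.c_[d1,-d2],o2-o1,rcond=None)[0]
    p,q=o1+s[0]*d1,o2+s[1]*d2; return (p+q)/2,np.linalg.norm(p-q)
def red(f,roi):
    x0,y0,x1,y1=roi; h=masks(f); m=(((h[...,0]<6)|(h[...,0]>174))&(h[...,1]>185)&(h[...,2]>90)).astype(np.uint8)
    k=np.zeros_like(m);k[y0:y1,x0:x1]=1; m*=k
    n,l,s,c=cv2.connectedComponentsWithStats(m); i=[j for j in range(1,n) if s[j,4]>25]
    return [np.argwhere(l==j)[:,::-1].astype(float) for j in i]
E
python3 - <<'E'
from meas import *
f=grab('top');g=grab('side')
mid={}
for n,F,roi in(('top',f,(190,160,260,225)),('side',g,(210,245,310,320))):
    L=[]
    for p in red(F,roi):
        w=np.array([onplane(F,u,v,49)[:2] for u,v in p]); c=w.mean(0); U,S,V=np.linalg.svd(w-c); d=V[0]*np.sign(V[0][0]); t=(w-c)@d
        L.append((c,d)); print(n,len(p),p.mean(0).round(1),c.round(1),'yaw',np.degrees(np.arctan2(d[1],d[0])).round(2),'len',np.ptp(t).round(1), 'width sd',((w-c)@V[1]).std().round(2))
    L.sort(key=lambda q:q[0][1])
    print(' mid',((L[0][0]+L[1][0])/2).round(1))
# grey rivet/ring (top), low saturation
h=masks(f)
def grey(F,roi,smax,vmin):
    h=masks(F);x0,y0,x1,y1=roi;m=np.zeros(h.shape[:2],np.uint8);m[y0:y1,x0:x1]=((h[...,1]<smax)&(h[...,2]>vmin))[y0:y1,x0:x1];return np.argwhere(m)[:,::-1].astype(float)
p=grey(f,(222,135,245,152),75,95);w=np.array([onplane(f,u,v,25)[:2] for u,v in p])
A=np.c_[2*w,np.ones(len(w))];s=np.linalg.lstsq(A,(w**2).sum(1),rcond=None)[0];print('ring',len(p),s[:2],'R',np.sqrt(s[2]+s[:2]@s[:2]))
p=grey(f,(222,163,236,176),70,110);print('rivet px',len(p),p.mean(0),onplane(f,*p.mean(0),54))
# axle
pt=grey(f,(378,170,404,196),70,110);print('shaft top px',len(pt),pt.mean(0),pt.min(0),pt.max(0))
for F,roi,nm in((f,(345,145,432,228),'t'),(g,(300,147,375,205),'s')):
    h=masks(F);x0,y0,x1,y1=roi
    m=np.zeros(h.shape[:2],np.uint8);m[y0:y1,x0:x1]=((h[...,2]<55))[y0:y1,x0:x1]
    n,l,st,c=cv2.connectedComponentsWithStats(m);j=1+st[1:,4].argmax();print(nm,'tyre',st[j])
    m=((h[...,0]>17)&(h[...,0]<32)&(h[...,1]>130)&(h[...,2]>110)).astype(np.uint8);k=0*m;k[y0:y1,x0:x1]=1;q=np.argwhere(m*k)
    print(nm,'brass',len(q),q.min(0)[::-1],q.max(0)[::-1],q.mean(0)[::-1])
for z in(62,75,98):print(z,onplane(f,390.5,183.5,z))
E
```

```text
top 127 [216.7 193.3] [541.2 259.5] yaw -12.09 len 89.2 width sd 3.14
top 133 [235.3 193.9] [540.5 207.9] yaw 7.79 len 92.2 width sd 3.25
 mid [540.8 233.7]
side 165 [276.2 274.2] [540.2 211.9] yaw 7.26 len 89.6 width sd 4.23
side 158 [264.3 289.1] [543.2 262.3] yaw -13.46 len 91.3 width sd 3.48
 mid [541.7 237.1]
ring 63 [682.97513406 227.1791848 ] R 16.98121757723681
rivet px 17 [227.17647059 169.82352941] [606.50660117 231.84920989  54.        ]
shaft top px 89 [390.42696629 183.21348315] [385. 178.] [396. 188.]
t tyre [ 354  151   71   71 2204]
t brass 75 [382 177] [398 192] [387.06666667 185.10666667]
s tyre [ 307  154   62   45 1438]
s brass 30 [330 164] [343 171] [335.6        168.53333333]
62 [ 575.80463324 -219.22851427   62.        ]
75 [ 574.23886256 -217.44469399   75.        ]
98 [ 571.46865288 -214.28870427   98.        ]
```

>>> play_rows:
  rows:
    - {"dp": [0,0,0],"turn": [0,0,0.946],"fingers": 0}
    - {"dp": [0,0,0],"turn": [0,0,0.946],"fingers": 0}
    - {"dp": [0,0,0],"turn": [0,0,0.946],"fingers": 0}
    - {"dp": [0,0,0],"turn": [0,0,0.946],"fingers": 0}
    - {"dp": [0,0,0],"turn": [0,0,0.946],"fingers": 0}
  force: 60

```text
clock: 0.72
eef_pos: [269.5, -563.9, 202.7]
tcp_rot: [-3.141, 0.0, -0.054]
contact_force: [-0.4, 0.5, -0.1]
opening: 0.998
grasp_force: 0.0
```

>>> play_rows:
  rows:
    - {"dp": [0.27,-0.92,0],"turn": [0,0,0],"fingers": 0}
    - {"dp": [0.27,-0.92,0],"turn": [0,0,0],"fingers": 0}
    - {"dp": [0.27,-0.92,0],"turn": [0,0,0],"fingers": 0}
    - {"dp": [0.27,-0.92,0],"turn": [0,0,0],"fingers": 0}
    - {"dp": [0.27,-0.92,0],"turn": [0,0,0],"fingers": 0}

```text
clock: 1.13
eef_pos: [332.7, -381.2, 202.8]
tcp_rot: [3.142, -0.0, -0.05]
contact_force: [1.3, 0.0, 0.2]
opening: 1.0
grasp_force: 0.0
```

>>> play_rows:
  rows:
    - {"dp": [0.27,-0.92,0],"turn": [0,0,0],"fingers": 0}
    - {"dp": [0.27,-0.92,0],"turn": [0,0,0],"fingers": 0}
    - {"dp": [0.27,-0.92,0],"turn": [0,0,0],"fingers": 0}
    - {"dp": [0.27,-0.92,0],"turn": [0,0,0],"fingers": 0}
    - {"dp": [0.27,-0.92,0],"turn": [0,0,0],"fingers": 0}

```text
clock: 1.55
eef_pos: [395.8, -200.0, 203.0]
tcp_rot: [3.141, -0.001, -0.05]
contact_force: [0.5, -0.8, -0.0]
opening: 1.002
grasp_force: 0.0
```

>>> play_rows:
  rows:
    - {"dp": [0.276,-0.92,0],"turn": [0,0,0],"fingers": 0}
    - {"dp": [0.276,-0.92,0],"turn": [0,0,0],"fingers": 0}
    - {"dp": [0.276,-0.92,0],"turn": [0,0,0],"fingers": 0}
    - {"dp": [0.276,-0.92,0],"turn": [0,0,0],"fingers": 0}
    - {"dp": [0.276,-0.92,0],"turn": [0,0,0],"fingers": 0}

```text
clock: 1.97
eef_pos: [460.1, -18.7, 203.1]
tcp_rot: [3.142, -0.001, -0.049]
contact_force: [1.4, -1.2, -0.5]
opening: 0.999
grasp_force: 0.0
```

>>> play_rows:
  rows:
    - {"dp": [0.276,-0.92,0],"turn": [0,0,0],"fingers": 0}
    - {"dp": [0.276,-0.92,0],"turn": [0,0,0],"fingers": 0}
    - {"dp": [0.276,-0.92,0],"turn": [0,0,0],"fingers": 0}
    - {"dp": [0.276,-0.92,0],"turn": [0,0,0],"fingers": 0}
    - {"dp": [0.276,-0.92,0],"turn": [0,0,0],"fingers": 0}

```text
clock: 2.38
eef_pos: [524.4, 162.4, 202.9]
tcp_rot: [-3.142, -0.0, -0.049]
contact_force: [-0.0, 0.1, 0.6]
opening: 1.0
grasp_force: 0.0
```

>>> play_rows:
  rows:
    - {"dp": [0.276,-0.92,0],"turn": [0,0,0],"fingers": 0}
    - {"dp": [0.276,-0.92,0],"turn": [0,0,0],"fingers": 0}
    - {"dp": [0,0,0.9],"turn": [0,0,0],"fingers": 0}
    - {"dp": [0,0,0.9],"turn": [0,0,0],"fingers": 0}
    - {"dp": [0,0,0],"turn": [0,0,0],"fingers": 0}

```text
clock: 2.8
eef_pos: [545.6, 231.8, 124.5]
tcp_rot: [3.137, 0.009, -0.048]
contact_force: [-2.2, -0.7, -1.0]
opening: 1.0
grasp_force: 0.0
```

```bash
python3 - <<'E'
from h import *
f=grab('top'); g=grab('side'); s=r.sense(); print(s['eef_pos'],s['tcp_rot'],s['qpos'])
a=f['pixels'][:,:,::-1]; b=g['pixels'][:,:,::-1]
cv2.imwrite('pics/c2.png',np.hstack([cv2.resize(a[120:240,170:290],(400,400)),cv2.resize(b[200:330,190:320],(400,400))]))
E
```

```text
[548.75179972 232.36230329 130.19057392] [ 3.14017302e+00  2.92735341e-03 -4.94959759e-02] [ 3.98037781e-01  3.87531762e-01  1.76002419e+00 -1.55158640e-05
  9.97290095e-01  2.01833645e+00]
```

View pics/c2.png

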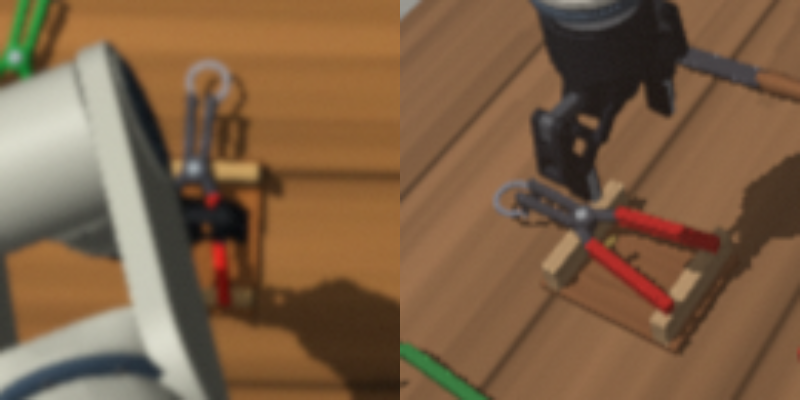

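The pliers are undisturbed and the fingers straddle the handles. Descending, with a small sideways correction.

>>> play_rows:
  rows:
    - {"dp": [0.03,-0.06,0.5],"turn": [0,0,0],"fingers": 0}
    - {"dp": [0,0,0.6],"turn": [0,0,0],"fingers": 0}
    - {"dp": [0,0,0.6],"turn": [0,0,0],"fingers": 0}
    - {"dp": [0,0,0.5],"turn": [0,0,0],"fingers": 0}
    - {"dp": [0,0,0.3],"turn": [0,0,0],"fingers": 0}

```text
clock: 3.32
eef_pos: [552.0, 234.9, 31.5]
tcp_rot: [-3.141, -0.001, -0.05]
contact_force: [0.2, -0.6, 0.4]
opening: 1.004
grasp_force: 0.0
```

>>> play_rows:
  rows:
    - {"dp": [0,0,0.16],"turn": [0,0,0],"fingers": 0}
    - {"dp": [0,0,0],"turn": [0,0,0],"fingers": 0}
    - {"dp": [0,0,0],"turn": [0,0,0],"fingers": 0.1}
    - {"dp": [0,0,0],"turn": [0,0,0],"fingers": 0.2}
    - {"dp": [0,0,0],"turn": [0,0,0],"fingers": 0.25}

```text
clock: 3.73
eef_pos: [552.0, 235.5, 25.7]
tcp_rot: [-3.141, -0.002, -0.05]
contact_force: [1.4, -0.3, 0.7]
opening: 0.75
grasp_force: 0.0
```

>>> play_rows:
  rows:
    - {"dp": [0,0,0.05],"turn": [0,0,0],"fingers": 0.3}
    - {"dp": [0,0,0],"turn": [0,0,0],"fingers": 0.36}
    - {"dp": [0,0,-0.02],"turn": [0,0,0],"fingers": 0.42}
    - {"dp": [0,0,-0.02],"turn": [0,0,0],"fingers": 0.48}
    - {"dp": [0,0,-0.02],"turn": [0,0,0],"fingers": 0.54}

```text
clock: 4.15
eef_pos: [551.1, 235.1, 24.9]
tcp_rot: [3.142, 0.0, -0.05]
contact_force: [0.6, 0.2, -0.3]
opening: 0.461
grasp_force: 0.0
```

>>> play_rows:
  rows:
    - {"dp": [0,0,0],"turn": [0,0,0],"fingers": 0.6}
    - {"dp": [0,0,0],"turn": [0,0,0],"fingers": 0.8}
    - {"dp": [0,0,0],"turn": [0,0,0],"fingers": 1}
    - {"dp": [0,0,0],"turn": [0,0,0],"fingers": 1}
    - {"dp": [0,0,0],"turn": [0,0,0],"fingers": 1}

```text
clock: 4.57
eef_pos: [550.9, 235.0, 24.6]
tcp_rot: [3.141, 0.0, -0.05]
contact_force: [0.1, -0.1, 0.4]
opening: -0.001
grasp_force: 0.0
```

```bash
python3 - <<'E'
from h import *
f=grab('top'); g=grab('side'); s=r.sense(); print(s['eef_pos'],s['opening'],s['grasp_force'],s['contact_force'])
a=f['pixels'][:,:,::-1]; b=g['pixels'][:,:,::-1]
cv2.imwrite('pics/c3.png',np.hstack([cv2.resize(a[120:240,170:290],(400,400)),cv2.resize(b[220:320,210:310],(400,400))]))
E
```

```text
[550.90885766 235.04498457  24.60446242] 0.0008099856158775006 0.0 [-0.19808341 -0.02753791  0.43609737]
```

View pics/c3.png

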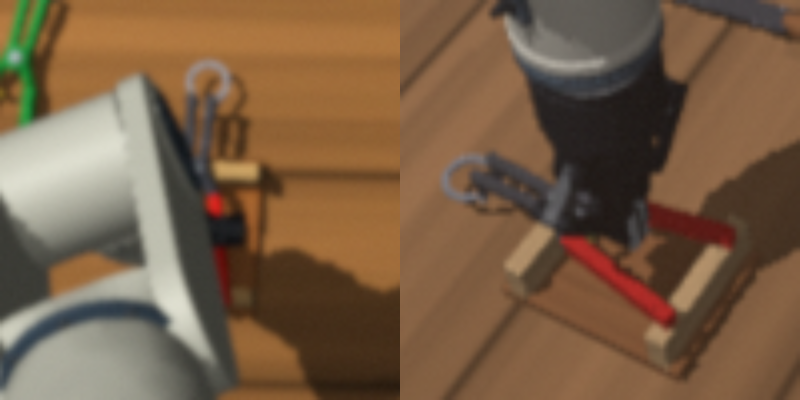

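```bash
python3 - <<'E'
from meas import *
g=grab('side');f=grab('top')
for nm,p in(('tcp',(551,235,24.6)),('tcp+40',(551,235,64.6))):
    q=proj(g,p);print(nm,'side',q.round(1),'crop',((q-[210,220])*4).round(),'top',proj(f,p).round(1))
for F,n,roi in((g,'side',(210,245,310,320)),(f,'top',(190,160,260,225))):
  for p in red(F,roi):
    w=np.array([onplane(F,u,v,49)[:2] for u,v in p]);c=w.mean(0);V=np.linalg.svd(w-c)[2];d=V[0]*np.sign(V[0][0]);t=(w-c)@d
    print(n,len(p),c.round(1),np.degrees(np.arctan2(d[1],d[0])).round(2),'back end',(c+d*t.min()).round(1),'front',(c+d*t.max()).round(1))
b=g['pixels'][:,:,::-1];cv2.imwrite('pics/c4.png',cv2.resize(b[235:305,225:305],(800,600) if 0 else (686,600),interpolation=cv2.INTER_CUBIC)*1)
im=cv2.imread('pics/c4.png');cv2.imwrite('pics/c4.png',cv2.convertScaleAbs(im,alpha=1.7))
E
```

```text
tcp side [268.7 285. ] crop [235. 260.] top [227.3 190.8]
tcp+40 side [266.8 275.8] crop [227. 223.] top [224.6 189.3]
side 149 [542.1 262.8] -13.03 back end [500.3 272.4] front [587.  252.4]
top 29 [575.7 212.4] 12.88 back end [567.2 210.4] front [583.8 214.2]
```

View pics/c4.png

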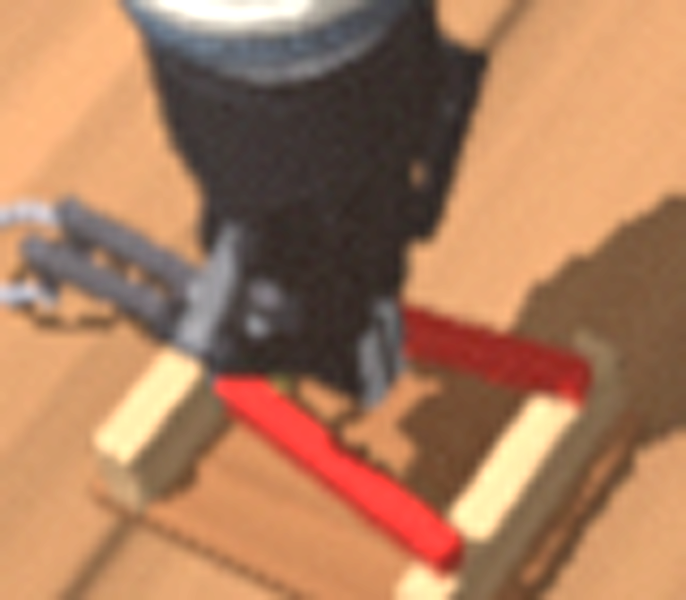

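```bash
python3 - <<'E'
from h import *
g=grab('side')
for c in((370,402),(190,350),(280,385)):
    u,v=225+c[0]/8.57,235+c[1]/8.57
    print(c,[onplane(g,u,v,z).round(0).tolist() for z in(25,40,55,70,85)])
E
```

```text
(370, 402) [[557.0, 228.0, 25.0], [550.0, 236.0, 40.0], [543.0, 244.0, 55.0], [536.0, 251.0, 70.0], [529.0, 259.0, 85.0]]
(190, 350) [[616.0, 237.0, 25.0], [608.0, 244.0, 40.0], [600.0, 252.0, 55.0], [592.0, 259.0, 70.0], [584.0, 267.0, 85.0]]
(280, 385) [[585.0, 235.0, 25.0], [577.0, 243.0, 40.0], [569.0, 250.0, 55.0], [562.0, 258.0, 70.0], [554.0, 266.0, 85.0]]
```

>>> play_rows:
  rows:
    - {"dp": [0,0,-0.2],"turn": [0,0,0],"fingers": 1}
    - {"dp": [0,0,-0.4],"turn": [0,0,0],"fingers": 1}
    - {"dp": [0,0,-0.6],"turn": [0,0,0],"fingers": 1}
    - {"dp": [0,0,-0.6],"turn": [0,0,0],"fingers": 1}
    - {"dp": [0,0,-0.3],"turn": [0,0,0],"fingers": 1}

```text
clock: 5.23
eef_pos: [552.4, 235.7, 112.0]
tcp_rot: [-3.14, -0.003, -0.05]
contact_force: [1.2, 0.7, 0.1]
opening: -0.002
grasp_force: 0.0
```

```bash
python3 - <<'E'
from meas import *
g=grab('side');f=grab('top')
p=r.sense()['eef_pos'];q=proj(g,p);print(p,q.round(1),'crop',((q-[210,200])*7).round(),r.sense()['contact_force'])
for F,n,roi in((g,'side',(210,245,310,320)),(f,'top',(190,160,260,225))):
  for pp in red(F,roi):
    w=np.array([onplane(F,u,v,49)[:2] for u,v in pp]);c=w.mean(0);V=np.linalg.svd(w-c)[2];d=V[0]*np.sign(V[0][0]);t=(w-c)@d
    print(n,len(pp),c.round(1),np.degrees(np.arctan2(d[1],d[0])).round(2))
b=g['pixels'][:,:,::-1];im=cv2.resize(b[220:305,210:310],(700,595),interpolation=cv2.INTER_CUBIC)
im=cv2.convertScaleAbs(im,alpha=1.8);cv2.circle(im,tuple(int(x) for x in (q-[210,220])*7),5,(255,255,0),1);cv2.imwrite('pics/c5.png',im)
E
```

```text
[552.77394293 235.83270641 111.4727892 ] [263.6 264.4] crop [376. 451.] [0.58109482 0.26104091 0.55216297]
side 141 [543.  212.2] 7.36
side 157 [543.1 262.3] -13.36
top 79 [524.  205.8] 7.51
```

View pics/c5.png

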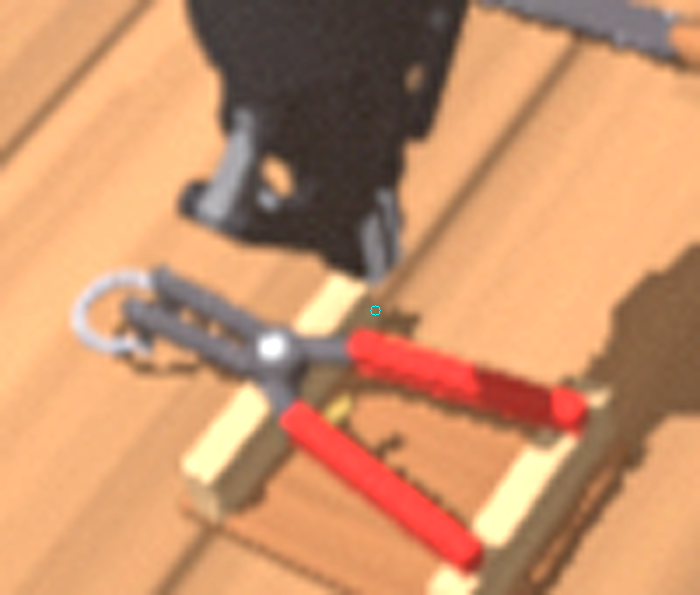

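The pliers haven't moved. The fingers closed above the handles: in the image the real fingertips are about 20 mm or more higher than the reported TCP. I'll reopen and go lower, watching the force.

>>> play_rows:
  rows:
    - {"dp": [0,0,0],"turn": [0,0,0],"fingers": 0}
    - {"dp": [0,0,0],"turn": [0,0,0],"fingers": 0}
    - {"dp": [0,0,0],"turn": [0,0,0],"fingers": 0}
    - {"dp": [0,0,0],"turn": [0,0,0],"fingers": 0}
    - {"dp": [0,0,0],"turn": [0,0,0],"fingers": 0}

```text
clock: 5.75
eef_pos: [550.6, 234.9, 107.8]
tcp_rot: [3.141, 0.001, -0.049]
contact_force: [-0.0, 0.4, 0.1]
opening: 0.708
grasp_force: 0.0
```

>>> play_rows:
  rows:
    - {"dp": [0,0,0.5],"turn": [0,0,0],"fingers": 0}
    - {"dp": [0,0,0.6],"turn": [0,0,0],"fingers": 0}
    - {"dp": [0,0,0.6],"turn": [0,0,0],"fingers": 0}
    - {"dp": [0,0,0.4],"turn": [0,0,0],"fingers": 0}
    - {"dp": [0,0,0.1],"turn": [0,0,0],"fingers": 0}

```text
clock: 6.17
eef_pos: [548.9, 234.2, 17.6]
tcp_rot: [3.139, 0.004, -0.05]
contact_force: [-0.7, -0.2, -0.4]
opening: 1.0
grasp_force: 0.0
```

```bash
python3 - <<'E'
from meas import *
g=grab('side');s=r.sense();print(s['eef_pos'],s['contact_force'],s['opening'])
p=s['eef_pos'];q=proj(g,p)
b=g['pixels'][:,:,::-1];im=cv2.resize(b[220:305,210:310],(700,595),interpolation=cv2.INTER_CUBIC)
im=cv2.convertScaleAbs(im,alpha=1.8);cv2.circle(im,tuple(int(x) for x in (q-[210,220])*7),5,(255,255,0),1);cv2.imwrite('pics/c6.png',im)
E
```

```text
[549.35820913 234.38896133  18.31643338] [-0.20441043 -0.5695903  -0.06081091] 1.0001304190897686
```

View pics/c6.png

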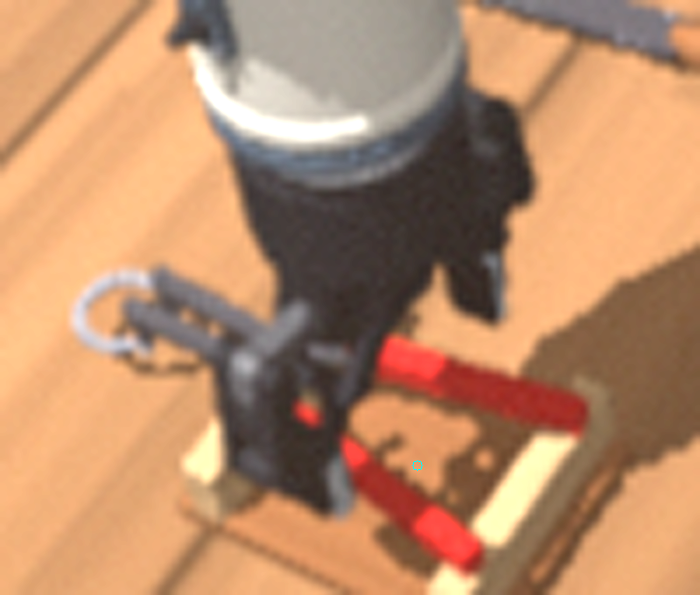

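Both fingers now straddle the handles: near tip at (335,510), far tip at (490,320). They sit about 31 mm above the marked TCP, which is the 13 mm swing-back plus roughly 18 mm. I'll go to a reported z of about 4 and close.

>>> play_rows:
  rows:
    - {"dp": [0,0,0.18],"turn": [0,0,0],"fingers": 0}
    - {"dp": [0,0,0.17],"turn": [0,0,0],"fingers": 0}
    - {"dp": [0,0,0],"turn": [0,0,0],"fingers": 0.1}
    - {"dp": [0,0,0],"turn": [0,0,0],"fingers": 0.2}
    - {"dp": [0,0,0],"turn": [0,0,0],"fingers": 0.25}

```text
clock: 6.63
eef_pos: [551.5, 235.3, 7.4]
tcp_rot: [-3.141, -0.001, -0.049]
contact_force: [0.3, -0.8, -0.6]
opening: 0.748
grasp_force: 0.0
```

>>> play_rows:
  rows:
    - {"dp": [0,0,0],"turn": [0,0,0],"fingers": 0.3}
    - {"dp": [0,0,0],"turn": [0,0,0],"fingers": 0.35}
    - {"dp": [0,0,-0.02],"turn": [0,0,0],"fingers": 0.4}
    - {"dp": [0,0,-0.02],"turn": [0,0,0],"fingers": 0.45}
    - {"dp": [0,0,-0.02],"turn": [0,0,0],"fingers": 0.5}

```text
clock: 7.05
eef_pos: [551.8, 235.6, 10.6]
tcp_rot: [-3.141, -0.002, -0.05]
contact_force: [0.5, 0.2, 0.4]
opening: 0.504
grasp_force: 10.9
```

>>> play_rows:
  rows:
    - {"dp": [0,0,0],"turn": [0,0,0],"fingers": 0.55}
    - {"dp": [0,0,0],"turn": [0,0,0],"fingers": 0.6}
    - {"dp": [0,0,0],"turn": [0,0,0],"fingers": 0.8}
    - {"dp": [0,0,0],"turn": [0,0,0],"fingers": 1}
    - {"dp": [0,0,0],"turn": [0,0,0],"fingers": 1}
  force: 60

```text
clock: 7.47
eef_pos: [552.1, 236.1, 11.4]
tcp_rot: [-3.14, -0.002, -0.05]
contact_force: [-4.3, 1.7, 16.2]
opening: 0.408
grasp_force: 58.7
```

>>> play_rows:
  rows:
    - {"dp": [0,0,0],"turn": [0,0,0],"fingers": 1}
    - {"dp": [0,0,-0.1],"turn": [0,0,0],"fingers": 1}
    - {"dp": [0,0,-0.3],"turn": [0,0,0],"fingers": 1}
    - {"dp": [0,0,-0.4],"turn": [0,0,0],"fingers": 1}
    - {"dp": [0,0,-0.2],"turn": [0,0,0],"fingers": 1}

```text
clock: 7.88
eef_pos: [551.5, 235.3, 51.0]
tcp_rot: [-3.141, -0.001, -0.049]
contact_force: [1.0, 0.5, -3.0]
opening: 0.412
grasp_force: 60.3
```

```bash
cat > look.py <<'E'
import sys
from meas import *
def grey(F,roi,smax=75,vmin=95):
    h=masks(F);x0,y0,x1,y1=roi;m=np.zeros(h.shape[:2],np.uint8);m[y0:y1,x0:x1]=((h[...,1]<smax)&(h[...,2]>vmin))[y0:y1,x0:x1];return np.argwhere(m)[:,::-1].astype(float)
E
python3 - <<'E'
from meas import *
g=grab('side');f=grab('top');s=r.sense();print(s['eef_pos'],s['tcp_rot'],s['contact_force'],s['opening'],s['grasp_force'])
a=cv2.resize(f['pixels'][125:200,195:270,::-1],(400,400),interpolation=cv2.INTER_CUBIC)
b=cv2.resize(g['pixels'][225:305,215:295,::-1],(400,400),interpolation=cv2.INTER_CUBIC)
cv2.imwrite('pics/c7.png',cv2.convertScaleAbs(np.hstack([a,b]),alpha=1.5))
E
```

```text
[552.25590884 235.54778716  51.03075292] [-3.14030343e+00 -2.73942541e-03 -4.95696300e-02] [-0.01601531  0.36295515 -3.03782337] 0.4107478861193018 60.27109980583191
```

View pics/c7.png

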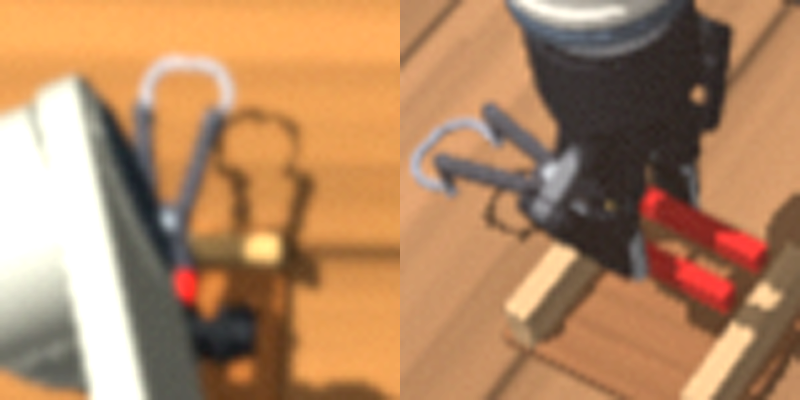

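The grip is good and the pliers are lifted. The ring is spread (arms parallel, jaws in a V), the handles are parallel and the opening is at the stop. Next I'll measure the ring in the gripper, and the axle.

```bash
cat > look.py <<'E'
from meas import *
def ringpts(F,z,exp,rad=45,smax=75,vmin=110):
    h=masks(F);m=((h[...,1]<smax)&(h[...,2]>vmin));q=np.argwhere(m)[:,::-1].astype(float)
    w=np.array([onplane(F,u,v,z)[:2] for u,v in q]);k=np.linalg.norm(w-exp,axis=1)<rad;return q[k],w[k]
E
python3 - <<'E'
from look import *
g=grab('side');f=grab('top');s=r.sense();T=s['eef_pos'];psi=s['tcp_rot'][2];X=np.array([np.cos(psi),np.sin(psi)]);Y=np.array([-X[1],X[0]])
z=T[2]+13.6
for n,F in(('top',f),('side',g)):
    q,w=ringpts(F,z,T[:2]+X*135,35)
    a=(w-T[:2])@X;b=(w-T[:2])@Y
    print(n,len(q),'x max',a.max().round(1),np.percentile(a,5).round(1),'y',b.min().round(1),b.max().round(1))
    for lo in range(110,156,4):
        k=(a>=lo)&(a<lo+4)
        if k.sum(): print('  ',lo,k.sum(),b[k].round(0).astype(int).tolist() if k.sum()<14 else (b[k].min().round(1),b[k].max().round(1)))
# axle
q,w=ringpts(f,98,np.array([571.5,-214.3]),22,70,110);print('axle top',len(q),q.mean(0),w.mean(0),w.min(0),w.max(0))
q,w=ringpts(g,98,np.array([571.5,-214.3]),30,70,90);print('axle side',len(q),q.mean(0),q.min(0),q.max(0),w.mean(0),w.min(0),w.max(0))
for F,n,roi in((f,'top',(345,145,432,228)),(g,'side',(297,145,377,205))):
    h=masks(F);x0,y0,x1,y1=roi;m=np.zeros(h.shape[:2],np.uint8);m[y0:y1,x0:x1]=(((h[...,0]<8)|(h[...,0]>172))&(h[...,1]>150)&(h[...,2]>60))[y0:y1,x0:x1]
    c=max(cv2.findContours(m,cv2.RETR_EXTERNAL,cv2.CHAIN_APPROX_NONE)[0],key=cv2.contourArea);e=cv2.fitEllipse(cv2.convexHull(c));print(n,'red disc',e,[onplane(F,*e[0],zz).round(1).tolist() for zz in(40,50,60)])
    m[:]=0;m[y0:y1,x0:x1]=(h[...,2]<60)[y0:y1,x0:x1]
    c=max(cv2.findContours(m,cv2.RETR_EXTERNAL,cv2.CHAIN_APPROX_NONE)[0],key=cv2.contourArea);e=cv2.fitEllipse(cv2.convexHull(c));print(n,'tyre',e,[onplane(F,*e[0],zz).round(1).tolist() for zz in(30,45,62)])
E
```

```text
top 61 x max 149.1 125.1 y -26.2 21.0
   122 8 [21, 18, 15, 15, -21, -23, -26, -24]
   126 4 [18, 16, -23, -26]
   130 8 [19, 16, 19, 16, -23, -25, -23, -26]
   134 5 [19, 16, 14, -22, -25]
   138 8 [17, 14, 11, -16, -19, -19, -22, -25]
   142 17 (np.float64(-22.0), np.float64(16.9))
   146 11 [6, 4, 1, -2, 1, -2, -5, -8, -10, -13, -16]
side 57 x max 152.7 128.0 y -24.0 23.2
   118 1 [-16]
   122 1 [-17]
   126 4 [-19, 18, 22, 21]
   130 6 [-24, -20, -21, 21, 19, 23]
   134 6 [-23, -19, 19, 18, 23, 22]
   138 7 [-20, -21, -16, -18, 18, 22, 21]
   142 8 [-21, -23, -18, -19, -14, -15, 16, 19]
   146 12 [-20, -15, -16, -11, -7, -8, 3, 7, 11, 15, 13, 17]
   150 12 [-14, -10, -6, -2, -3, 2, 1, 6, 4, 9, 8, 12]
axle top 92 [390.45652174 183.2826087 ] [ 572.0541033  -214.16920073] [ 559.26320882 -228.96422041] [ 586.28732309 -199.60909047]
axle side 66 [336.27272727 162.42424242] [332. 159.] [341. 166.] [ 571.8648037  -203.63329332] [ 557.32979145 -222.81102458] [ 587.00083486 -184.65622512]
top red disc ((388.5860595703125, 185.27845764160156), (46.39304733276367, 46.97146987915039), 114.53262329101562) [[573.4, -216.9, 40.0], [572.2, -215.6, 50.0], [571.0, -214.3, 60.0]]
top tyre ((389.3554992675781, 187.006591796875), (69.12480926513672, 74.5517349243164), 132.00845336914062) [[569.7, -220.5, 30.0], [568.0, -218.4, 45.0], [566.1, -216.2, 62.0]]
side red disc ((336.69598388671875, 172.13389587402344), (23.869291305541992, 39.473777770996094), 90.26679992675781) [[579.8, -224.1, 40.0], [574.7, -213.4, 50.0], [569.6, -202.6, 60.0]]
side tyre ((337.028564453125, 176.020263671875), (45.7543830871582, 61.072757720947266), 91.19697570800781) [[575.4, -217.6, 30.0], [567.9, -201.8, 45.0], [559.5, -183.9, 62.0]]
```

>>> play_rows:
  rows:
    - {"dp": [-0.2,0,-0.4],"turn": [0,0,0],"fingers": 1}
    - {"dp": [-0.5,0,-0.6],"turn": [0,0,0],"fingers": 1}
    - {"dp": [-0.6,0,-0.5],"turn": [0,0,0],"fingers": 1}
    - {"dp": [-0.6,0.2,0],"turn": [0,0,0],"fingers": 1}
    - {"dp": [-0.25,0.4,0],"turn": [0,0,0],"fingers": 1}

```text
clock: 8.5
eef_pos: [461.5, 216.0, 109.3]
tcp_rot: [-3.141, 0.001, -0.048]
contact_force: [-0.0, -0.4, -3.7]
opening: 0.412
grasp_force: 60.6
```

>>> play_rows:
  rows:
    - {"dp": [0,0.7,0],"turn": [0,0,0],"fingers": 1}
    - {"dp": [0,0.8,0],"turn": [0,0,0],"fingers": 1}
    - {"dp": [0,0.8,0],"turn": [0,0,0],"fingers": 1}
    - {"dp": [0,0.8,0],"turn": [0,0,0],"fingers": 1}
    - {"dp": [0,0.8,0],"turn": [0,0,0],"fingers": 1}

```text
clock: 8.92
eef_pos: [455.3, 58.2, 108.5]
tcp_rot: [3.141, 0.001, -0.049]
contact_force: [-0.3, 0.0, -2.9]
opening: 0.411
grasp_force: 60.5
```

>>> play_rows:
  rows:
    - {"dp": [0,0.8,0],"turn": [0,0,0],"fingers": 1}
    - {"dp": [0,0.8,0],"turn": [0,0,0],"fingers": 1}
    - {"dp": [0,0.8,0],"turn": [0,0,0],"fingers": 1}
    - {"dp": [0,0.8,0],"turn": [0,0,0],"fingers": 1}
    - {"dp": [0,0.8,0],"turn": [0,0,0],"fingers": 1}

```text
clock: 9.33
eef_pos: [447.4, -101.6, 108.5]
tcp_rot: [-3.141, 0.001, -0.049]
contact_force: [0.7, -0.2, -2.6]
opening: 0.413
grasp_force: 60.5
```

>>> play_rows:
  rows:
    - {"dp": [0,0.8,0],"turn": [0,0,0],"fingers": 1}
    - {"dp": [0,0.7,0],"turn": [0,0,0],"fingers": 1}
    - {"dp": [0,0.5,0],"turn": [0,0,0],"fingers": 1}
    - {"dp": [0,0.25,0],"turn": [0,0,0],"fingers": 1}
    - {"dp": [0,0,0],"turn": [0,0,0],"fingers": 1}

```text
clock: 9.75
eef_pos: [443.4, -191.6, 108.6]
tcp_rot: [3.142, 0.001, -0.052]
contact_force: [-0.3, 0.3, -1.3]
opening: 0.413
grasp_force: 60.6
```

>>> play_rows:
  rows:
    - {"dp": [0.02,0.2,0],"turn": [0,0,0],"fingers": 1}
    - {"dp": [0.02,0.16,0.1],"turn": [0,0,0],"fingers": 1}
    - {"dp": [0,0,0.1],"turn": [0,0,0],"fingers": 1}
    - {"dp": [0,0,0],"turn": [0,0,0],"fingers": 1}
    - {"dp": [0,0,0],"turn": [0,0,0],"fingers": 1}

```text
clock: 10.17
eef_pos: [444.4, -203.8, 100.6]
tcp_rot: [-3.141, 0.001, -0.049]
contact_force: [-0.1, 0.3, -1.4]
opening: 0.412
grasp_force: 60.6
```

```bash
cat > m2.py <<'E'
from look import *
g=grab('side');f=grab('top');s=r.sense();T=s['eef_pos'];psi=s['tcp_rot'][2];X=np.array([np.cos(psi),np.sin(psi)]);Y=np.array([-X[1],X[0]])
print(T.round(2),s['tcp_rot'].round(4),s['contact_force'].round(1),s['opening'],s['grasp_force'])
z=T[2]+13.6
for n,F in(('top',f),('side',g)):
    q,w=ringpts(F,z,T[:2]+X*133,33,80,100)
    a=(w-T[:2])@X;b=(w-T[:2])@Y
    M=[['.']*36 for _ in range(22)]
    c=proj(F,[*(T[:2]+X*129),z]).round().astype(int)
    print(n,'shaft slot px',proj(F,[*(T[:2]+X*129),z]).round(1))
    x0,y0=c-[18,14];p=F['pixels'][y0:y0+28,x0:x0+36].astype(int);print('origin',x0,y0)
    hs=masks(F)[y0:y0+28,x0:x0+36]
    for i in range(28): print(''.join(('%d'%min(9,p[i,j].max()//28)) if hs[i,j,1]<90 else 'r' if (hs[i,j,0]<8 or hs[i,j,0]>172) else 'b' if hs[i,j,2]>90 else '.' for j in range(36)))
E
python3 m2.py
```

```text
[ 444.74 -204.01  101.07] [-3.1414e+00  4.0000e-04 -4.8900e-02] [-0.7 -0.6 -2.7] 0.41634048807085594 60.59110164642334
top shaft slot px [389.9 181.9]
origin 372 168
rrrrrrrrrrrrrrrrrrr0rrrrrrrrrrrrrrr0
rrrrrrrrrrrrrrrrrr000rrrrrrrrrrrrrrr
rrrrrrrrrrrrrrrrrrr0rrrrrrrrrrrrrrrr
rrrrrrrrrrrrrrrrrrrrrrrrrrrrrrrrrrrr
rrrrrrrrrrrrrrrrrrrrrrrrrrrrrrrrrrrr
rrrrrrrrrrrrrrrrrrrrrrrrrrrrrrrrrrrr
rrrrrrrrrrrrrrrrrrrrrrrrrrrrrrrrrrrr
rrrrrrrrrrrrrrr55555555rrrrrrrrrrrrr
rrrrrrrrrrrrr555555555555rrrrrrrrrrr
r00rrrrrrrrr555bbbbbbbb555rrrrrrrrrr
r000rrrrrrrr5bbbbb444bbbb55rrrrrrrrr
rr0rrrrrrrr55bbb5555555bbb5rrrrrrrrr
rrrrrrrrrrr55b5555555554bb45rrrrrrrr
rrrrrrrrrrb55555566666544b44rrrrrrrr
rrrrrrrrrbb55555666666544b44rrrr00rr
rrrrrrrrrbb44445666666544444rrrr00rr
rrrrrrrrrbb43345666666543344rrrr00rr
rrrrrrrrrbb43345666666543333rrrrrrrr
rrrrrrrrrbbb2234556655433222rrrrrrrr
rrrrrrrrrbbb2233455544332222rrrrrrrr
rrrrrrrrrbbb22233444333..222rrrrrrrr
rrrrrrrrrrbb222233333b...222rrrrrrrr
rrrrrrrrrrrr2222.bbbbbb..222rrrrrrrr
rrrrrrrrrrrrr222.bbbbbbb322rrrrrrrrr
rrrrrrrrrrrrr222.b.bbb44332rrrrrrrrr
rrrrrrrrr
[... 485 characters left out ...]
bbbbbbbbbbbbbbbb4bbbbb122222223bbb
bbbbbbbbbbbbbb44444444b21..22222223b
bbbbbbbb....23432233333211..11112222
bbbb......11332112222243211111111122
bb.....1.113321111222233221111111122
...1.1111124311r11111222222222211122
.1.01..1.123211122111111122222222222
1111111.1123311342133211111111122222
.111.111..1333345324532rrr1111111111
1.1....rrrrr33445324543rrrrrr1011111
11..r.rrrrrrr3445434543rrrrrrrr.0011
1...rrrrrrrrb3445544443rrrrrrrrrr..0
11rrrrrrrrrbb3234544432.brrrrrrrrr01
11rrrrrrrrbbb4323333322.brrrrrrrrr..
1rrrrrrrrrbbb4332222222.bbrrrrrrrrrr
1.rrrr..rrbbb543322222.bbbrrrrrrrrrr
rrrrr..1rrbbbbb332222..bb.rrrrrrrrrr
rrrrrrrrrrrbbbbbbbbbb....rrrrrrrrrrr
rrrrrrrrrrrrbbbbbbbbbb.b.rrrrrrrrrrr
```

>>> play_rows:
  rows:
    - {"dp": [0.014,0.03,0.1],"turn": [0,0,0],"fingers": 1}
    - {"dp": [0,0,0.15],"turn": [0,0,0],"fingers": 1}
    - {"dp": [0,0,0.05],"turn": [0,0,0],"fingers": 1}
    - {"dp": [0,0,0],"turn": [0,0,0],"fingers": 1}
    - {"dp": [0,0,0],"turn": [0,0,0],"fingers": 1}

```text
clock: 10.68
eef_pos: [445.0, -205.7, 88.9]
tcp_rot: [-3.141, 0.001, -0.05]
contact_force: [0.0, 0.4, -3.0]
opening: 0.412
grasp_force: 60.6
```

```bash
cat > m3.py <<'E'
from look import *
g=grab('side');f=grab('top');s=r.sense();T=s['eef_pos'];psi=s['tcp_rot'][2];X=np.array([np.cos(psi),np.sin(psi)]);Y=np.array([-X[1],X[0]])
print(T.round(2),s['tcp_rot'].round(4),s['contact_force'].round(1),s['opening'],s['grasp_force'])
z=T[2]+13.6
# rectified top-view map (0.5 mm/px) on the ring plane, pliers axes: rows = X forward up, cols = -Y to the right
def rect(F,z,C,half=30,k=10):
    src=np.float32([proj(F,[*(C+X*a+Y*b),z]) for a,b in((half,half),(half,-half),(-half,-half),(-half,half))])
    n=2*half*k;H=cv2.getPerspectiveTransform(src,np.float32([[0,0],[n,0],[n,n],[0,n]]))
    return cv2.warpPerspective(F['pixels'][:,:,::-1],H,(n,n),flags=cv2.INTER_CUBIC)
C=T[:2]+X*129
R=rect(f,z,C); S=rect(g,z,C)
cv2.imwrite('pics/rect.png',np.hstack([cv2.resize(R,(400,400)),cv2.resize(S,(400,400))]))
for n,I in(('top',R),('side',S)):
    I=I.astype(int)
    for a in (20,18,16,8,4,0):   # mm ahead of slot: red-ness profile
        row=I[int((30-a)*10)-5:int((30-a)*10)+6].mean(0); rd=row[:,2]-row[:,1]
        print(n,'a',a,'grey/red (R-G)//10 from y=+28 to -28 by 2mm:',(rd[20:581:20]//10).astype(int).tolist())
    col=I[:,280:321].mean(1);print(n,'centre line R-G',((col[:,2]-col[:,1])[0:600:20]//10).astype(int).tolist(),'V',(col.max(1)[0:600:20]//10).astype(int).tolist())
E
python3 m3.py
```

```text
[ 445.28 -205.8    89.2 ] [-3.1416e+00  1.0000e-04 -4.9600e-02] [-0.3 -0.3 -2.6] 0.4163353085503884 60.58630585670471
top a 20 grey/red (R-G)//10 from y=+28 to -28 by 2mm: [13, 13, 13, 13, 13, 13, 13, 12, 10, 9, 7, 6, 5, 5, 5, 6, 6, 6, 6, 6, 7, 8, 9, 10, 11, 12, 13, 13, 13]
top a 18 grey/red (R-G)//10 from y=+28 to -28 by 2mm: [14, 13, 13, 13, 13, 13, 11, 9, 7, 6, 4, 3, 2, 2, 3, 3, 3, 3, 3, 3, 4, 5, 6, 8, 9, 11, 12, 13, 13]
top a 16 grey/red (R-G)//10 from y=+28 to -28 by 2mm: [13, 13, 13, 13, 13, 11, 9, 7, 5, 3, 2, 2, 1, 1, 1, 1, 2, 2, 2, 2, 2, 2, 4, 5, 6, 9, 11, 12, 13]
top a 8 grey/red (R-G)//10 from y=+28 to -28 by 2mm: [13, 13, 11, 9, 6, 3, 2, 1, 2, 1, 1, 0, -1, -1, -1, -1, -1, -1, -1, 0, 1, 1, 1, 1, 1, 2, 4, 7, 10]
top a 4 grey/red (R-G)//10 from y=+28 to -28 by 2mm: [13, 11, 8, 5, 2, 1, 1, 1, 1, 0, -1, -1, -1, -1, -1, -1, -1, -1, -1, -1, -1, 0, 1, 2, 2, 1, 2, 4, 6]
top a 0 grey/red (R-G)//10 from y=+28 to -28 by 2mm: [11, 9, 7, 4, 2, 0, 0, 0, 0, -1, -1, -1, -1, -1, -1, -1, -1, -1, -1, -1, -1, -1, 0, 1, 1, 1, 1, 2, 4]
top centre line R-G [2, 5, 8, 10, 8, 5, 3, 1, 1, 0, -1, -1, 
[... 577 characters left out ...]
0, 0, 0, 0, 0, 0, -1, 0, 0, 0, 0, 0, 1, 1]
side a 8 grey/red (R-G)//10 from y=+28 to -28 by 2mm: [3, 1, 1, 0, 1, 1, 1, 1, 0, 0, -1, -1, 0, 0, 0, 0, 0, 0, 0, 0, 0, 0, 0, -1, -1, -1, 0, 0, 0]
side a 4 grey/red (R-G)//10 from y=+28 to -28 by 2mm: [1, 0, 0, -1, 0, 0, 0, 0, 0, -1, -1, -1, -1, -1, 0, 0, 0, 0, 0, 0, 0, 0, 0, -1, -1, -1, -1, 0, 0]
side a 0 grey/red (R-G)//10 from y=+28 to -28 by 2mm: [0, 0, -1, -1, -1, -1, -1, -1, -1, -1, -1, 0, 0, 0, 0, 0, 0, 0, 0, 0, 0, 0, 0, 0, 0, 0, 0, 0, 0]
side centre line R-G [0, 0, 0, 0, 0, 0, -1, 0, 0, 0, 0, 0, 0, 0, 0, 0, 0, 0, 0, 0, 0, 0, 0, 1, 3, 4, 4, 5, 5, 6] V [2, 2, 2, 4, 6, 9, 9, 8, 5, 4, 6, 7, 8, 8, 6, 6, 5, 5, 6, 7, 7, 7, 7, 7, 8, 8, 8, 9, 10, 10]
```

>>> play_rows:
  rows:
    - {"dp": [0,0,0.06],"turn": [0,0,0],"fingers": 1}
    - {"dp": [0,0,0.06],"turn": [0,0,0],"fingers": 1}
    - {"dp": [0,0,0.06],"turn": [0,0,0],"fingers": 1}
    - {"dp": [0,0,0.06],"turn": [0,0,0],"fingers": 1}
    - {"dp": [0,0,0],"turn": [0,0,0],"fingers": 1}

```text
clock: 11.2
eef_pos: [444.9, -205.6, 79.0]
tcp_rot: [-3.141, 0.001, -0.05]
contact_force: [-0.7, -1.4, -2.1]
opening: 0.413
grasp_force: 60.6
```

```bash
python3 m3.py | grep -v side
```

```text
[ 445.17 -205.74   79.41] [-3.1415e+00  3.0000e-04 -4.9500e-02] [-0.4  0.2 -3. ] 0.4117220173263906 60.592063665390015
top a 20 grey/red (R-G)//10 from y=+28 to -28 by 2mm: [14, 14, 13, 13, 13, 13, 12, 12, 10, 8, 7, 6, 5, 5, 5, 5, 5, 5, 6, 6, 7, 8, 9, 10, 12, 12, 13, 13, 13]
top a 18 grey/red (R-G)//10 from y=+28 to -28 by 2mm: [14, 14, 14, 13, 13, 13, 11, 9, 7, 5, 4, 3, 3, 2, 2, 2, 2, 2, 3, 3, 4, 5, 6, 7, 9, 11, 12, 13, 13]
top a 16 grey/red (R-G)//10 from y=+28 to -28 by 2mm: [14, 14, 14, 13, 13, 11, 9, 6, 4, 3, 2, 1, 1, 1, 1, 0, 0, 1, 1, 1, 2, 2, 3, 4, 7, 9, 11, 13, 13]
top a 8 grey/red (R-G)//10 from y=+28 to -28 by 2mm: [13, 13, 11, 8, 5, 3, 1, 1, 1, 1, 0, -1, -1, -1, -1, -1, -1, -1, -1, -1, 0, 0, 1, 1, 1, 2, 4, 7, 10]
top a 4 grey/red (R-G)//10 from y=+28 to -28 by 2mm: [13, 12, 9, 6, 3, 1, 1, 1, 0, 0, -1, -1, -1, -1, -1, -1, -1, -1, -1, -1, -1, -1, 0, 1, 1, 1, 2, 4, 7]
top a 0 grey/red (R-G)//10 from y=+28 to -28 by 2mm: [12, 10, 7, 4, 2, 1, 0, 0, 0, -1, -1, -1, -1, -1, -1, -1, -1, -1, -1, -1, -1, -1, -1, 0, 0, 0, 1, 2, 4]
top centre line R-G [5, 8, 10, 11, 9, 5, 2, 1, 0, -1, -1, -1, -1, -1, -1, -1, -1, -1, -1, -1, -1, -1, -1, 0, 0, 1, 1, 2, 2, 3] V [6, 10, 13, 14, 15, 15, 14, 13, 13, 14, 15, 16, 17, 17, 17, 17, 17, 17, 17, 17, 16, 13, 11, 9, 8, 8, 8, 8, 7, 7]
```

>>> play_rows:
  rows:
    - {"dp": [-0.01,-0.01,0],"turn": [0,0,0],"fingers": 1}
    - {"dp": [0,0,0.08],"turn": [0,0,0],"fingers": 1}
    - {"dp": [0,0,0.08],"turn": [0,0,0],"fingers": 1}
    - {"dp": [0,0,0.08],"turn": [0,0,0],"fingers": 1}
    - {"dp": [0,0,0.05],"turn": [0,0,0],"fingers": 1}

```text
clock: 11.72
eef_pos: [444.7, -205.2, 67.5]
tcp_rot: [-3.141, 0.0, -0.049]
contact_force: [-0.9, -0.4, -3.0]
opening: 0.408
grasp_force: 60.6
```

>>> play_rows:
  rows:
    - {"dp": [0,0,0],"turn": [0,0,0],"fingers": 1}
    - {"dp": [0,0,0],"turn": [0,0,0],"fingers": 1}

```text
clock: 11.88
eef_pos: [444.7, -205.3, 67.7]
tcp_rot: [-3.141, 0.0, -0.05]
contact_force: [0.3, 0.2, -2.6]
opening: 0.412
grasp_force: 60.6
```

```bash
python3 - <<'E'
from look import *
F=g=grab('side');s=r.sense();T=s['eef_pos'];psi=s['tcp_rot'][2];print(T.round(2),s['contact_force'].round(1))
X=np.array([np.cos(psi),np.sin(psi)])
A=T[:2]+X*129
for zz in(72,75,77.5,80,98):print(zz,'axis px',proj(g,[*A,zz]).round(1),'back-outer',proj(g,[*(T[:2]+X*150),zz]).round(1))
print('ring back mid at z=ring',proj(g,[*(T[:2]+X*148),T[2]+13.6]))
x0,y0=312,150;p=F['pixels'][y0:y0+34,x0:x0+50].astype(int);hs=masks(F)[y0:y0+34,x0:x0+50]
print('origin',x0,y0)
for i in range(34):print('%3d '%(y0+i)+''.join(('%d'%min(9,p[i,j].max()//25)) if hs[i,j,1]<90 else 'r' if (hs[i,j,0]<8 or hs[i,j,0]>172) else 'b' if hs[i,j,2]>80 else '.' for j in range(50)))
E
```

```text
[ 444.87 -205.35   67.9 ] [-0.8  0.1 -2.8]
72 axis px [336.8 167.2] back-outer [331.  165.2]
75 axis px [336.8 166.5] back-outer [331.  164.5]
77.5 axis px [336.8 165.9] back-outer [331.  163.9]
80 axis px [336.8 165.3] back-outer [331.  163.3]
98 axis px [336.9 160.8] back-outer [331.  158.8]
ring back mid at z=ring [331.58036734 163.08762309]
origin 312 150
150 bbbbbbbbbbbbbbbbbbbbbbbbbbbbbbbbbbbbbbbbbbbbbbbbbb
151 bbbbbbbbbbbbbbbbbbbbbbbbbbbbbbbbbbbbbbbbbbbbbbbbbb
152 bbbbbbbbbbbbbbbbbbbbbbbbbbbbbbbbbbbbbbbbbbbbbbbbbb
153 bbbbbbbbbbbbbbbbbbbbbbbbbbbbbbbbbbbbbbbbbbbbbbbbbb
154 bbbbbbbbbbbbbbbb.........1..........bbbbbbbbbbbbbb
155 bbbbbbbbbbbb......1111.1.11111111.....bbbbbbbbbbbb
156 bbbbbbbbbb...1111.111111....11121111.....bbbbbbbbb
157 bbbbbbb....11..1..111..11111112321111.11...bbbbbbb
158 bbbbb......111..1..1.1122221112222211111111..bbbbb
159 bbbb..111111..1..1.1123444432112222221111111...bbb
160 bb..11.111.11.1.1.rr24566665421111222221111111..bb
161 b..111.1.......rrrrr456666665322rr2222222111.11..b
162 .1111111...1.rrrrrrr556655554422rrrr222222211111..
163 .111...111.rrrrrrrr
[... 431 characters left out ...]
rrrrrrrrrrbbbbb..bbrrrrrrrrrr.rrrrr1122r
172 1111.rrrrrrrrrrrrrrrrrrbbb.brrrrrrrrr.11.rrrr.112r
173 1111rrrrrrrrrrrrrrrrrrrrrrrrrrrrrrrrrr.rrrrrrr..1r
174 11111rrrrrrrrrrrrrrrrrrrrrrrrrrrrrrrrrrrrrrrrr..rr
175 .11.1rrrrrrrrrrrrrrrrrrrrrrrrrrrrrrrrrrrrrrrr.r..r
176 .1.11rrrrrrrrrrrrrrrrrrrrrrrrrrrrrrrrrrrrrrrr...r.
177 ..11.1rrrrrrrrrrrrrrrrrrrrrrrrrrrrrrrrrrrrrr11.1r.
178 1....1.rrrrr.00.rrrrrrrrrrrrrrrrrrrrrrrrrrr.11.11.
179 ..1.r111rrrr..rrrrrrrrrrrrrrrrrrrrrrrrrrrrr1..1111
180 .1...111rrrrrrrrrrrrrrrrrrrrrrrrrrrrrrrrr.111.r...
181 .11.1...11rrrrrrrrrrrrrrrrrr.0..rrrrrrr.111rr.1.1r
182 ..11r1111111rrrrrrrrrrrrrrrr.1..rrrrrr11111...11.1
183 ...11..11r1.1.rrrrrrrrrrrrrrr...rrrr..1.r111.11..1
```

>>> play_rows:
  rows:
    - {"dp": [0,0,0.04],"turn": [0,0,0],"fingers": 1}
    - {"dp": [0,0,0.04],"turn": [0,0,0],"fingers": 1}
    - {"dp": [0,0,0.015],"turn": [0,0,0],"fingers": 1}
    - {"dp": [0,0,0],"turn": [0,0,0],"fingers": 1}
    - {"dp": [0,0,0],"turn": [0,0,0],"fingers": 1}

```text
clock: 12.35
eef_pos: [445.0, -205.4, 64.2]
tcp_rot: [3.142, -0.0, -0.05]
contact_force: [-0.4, 0.1, -2.2]
opening: 0.413
grasp_force: 60.6
```

>>> play_rows:
  rows:
    - {"dp": [0,0,0],"turn": [0,0,0],"fingers": 1}
    - {"dp": [0,0,0],"turn": [0,0,0],"fingers": 1}
    - {"dp": [0,0,0],"turn": [0,0,0],"fingers": 1}

```text
clock: 12.6
eef_pos: [445.0, -205.4, 64.3]
tcp_rot: [3.142, -0.0, -0.05]
contact_force: [0.5, -0.3, -2.1]
opening: 0.415
grasp_force: 60.6
```

Ring estimated at z ≈ 77.9 with no contact. I'll probe gently down for the washer to confirm the height.

>>> play_rows:
  rows:
    - {"dp": [0,0,0.015],"turn": [0,0,0],"fingers": 1}
    - {"dp": [0,0,0],"turn": [0,0,0],"fingers": 1}
    - {"dp": [0,0,0],"turn": [0,0,0],"fingers": 1}

```text
clock: 12.85
eef_pos: [444.9, -205.4, 63.6]
tcp_rot: [3.142, 0.0, -0.05]
contact_force: [-0.4, 0.1, -1.6]
opening: 0.415
grasp_force: 60.7
```

>>> play_rows:
  rows:
    - {"dp": [0,0,0.015],"turn": [0,0,0],"fingers": 1}
    - {"dp": [0,0,0],"turn": [0,0,0],"fingers": 1}
    - {"dp": [0,0,0],"turn": [0,0,0],"fingers": 1}

```text
clock: 13.1
eef_pos: [444.9, -205.4, 63.0]
tcp_rot: [-3.142, 0.0, -0.05]
contact_force: [-1.3, -0.2, -0.2]
opening: 0.415
grasp_force: 60.8
```

The washer touch comes at a reported z of about 63.0, against a predicted 62.9, so the height estimate holds. I'll raise 1 mm to the groove's middle and do the final check.

>>> play_rows:
  rows:
    - {"dp": [0,0,-0.025],"turn": [0,0,0],"fingers": 1}
    - {"dp": [0,0,0],"turn": [0,0,0],"fingers": 1}
    - {"dp": [0,0,0],"turn": [0,0,0],"fingers": 1}
    - {"dp": [0,0,0],"turn": [0,0,0],"fingers": 1}
    - {"dp": [0,0,0],"turn": [0,0,0],"fingers": 1}

```text
clock: 13.52
eef_pos: [445.0, -205.4, 64.0]
tcp_rot: [3.142, -0.0, -0.05]
contact_force: [1.2, -0.6, -1.4]
opening: 0.416
grasp_force: 60.7
```

```bash
python3 m3.py | head -8; python3 - <<'E'
from meas import *
f=grab('top');g=grab('side');s=r.sense();print(s['eef_pos'],s['contact_force'],s['wrist_torque'])
a=cv2.resize(f['pixels'][160:210,365:415,::-1],(400,400),interpolation=cv2.INTER_CUBIC)
b=cv2.resize(g['pixels'][140:190,312:362,::-1],(400,400),interpolation=cv2.INTER_CUBIC)
cv2.imwrite('pics/c8.png',cv2.convertScaleAbs(np.hstack([a,b]),alpha=1.5))
E
```

```text
[ 444.96 -205.38   63.98] [ 3.1416e+00 -1.0000e-04 -4.9500e-02] [ 0.7 -0.4 -2.1] 0.41355300343255585 60.682740211486816
top a 20 grey/red (R-G)//10 from y=+28 to -28 by 2mm: [13, 14, 14, 14, 14, 13, 13, 11, 9, 7, 5, 4, 3, 3, 3, 3, 3, 2, 3, 3, 4, 6, 7, 9, 10, 12, 13, 13, 14]
top a 18 grey/red (R-G)//10 from y=+28 to -28 by 2mm: [13, 13, 13, 14, 13, 12, 11, 9, 7, 4, 3, 2, 1, 1, 1, 1, 0, 0, 0, 1, 2, 3, 4, 5, 8, 10, 12, 13, 13]
top a 16 grey/red (R-G)//10 from y=+28 to -28 by 2mm: [13, 13, 13, 13, 12, 11, 9, 6, 4, 2, 1, 1, 0, 0, 0, -1, -1, -1, -1, 0, 0, 1, 1, 3, 5, 8, 10, 12, 13]
top a 8 grey/red (R-G)//10 from y=+28 to -28 by 2mm: [13, 13, 12, 9, 5, 3, 1, 1, 1, 1, 1, 0, -1, -1, -1, -1, -1, -2, -2, -1, -1, -1, -1, -1, 0, 0, 2, 5, 8]
top a 4 grey/red (R-G)//10 from y=+28 to -28 by 2mm: [13, 12, 10, 7, 4, 2, 1, 2, 2, 1, 0, -1, -1, -1, -1, -1, -1, -1, -1, -1, -1, -1, -1, -1, -1, 0, 1, 3, 6]
top a 0 grey/red (R-G)//10 from y=+28 to -28 by 2mm: [13, 12, 9, 6, 3, 2, 1, 2, 2, 1, 0, -1, -1, -1, -1, -1, -1, -1, -1, -1, -1, -1, -1, -1, -1, -1, 0, 2, 4]
top centre line R-G [10, 12, 11, 9, 6, 3, 1, 0, -1, -1, -1, -1, -1, -1, -1, -1, -1, -1, -1, -1, -1, -1, 0, 1, 2, 2, 2, 3, 4, 4] V [12, 14, 15, 15, 15, 15, 14, 14, 14, 15, 16, 17, 17, 17, 17, 17, 17, 17, 16, 15, 13, 11, 10, 11, 11, 11, 11, 10, 8, 7]
[ 444.9441892  -205.38832435   63.97880466] [ 0.95785083 -0.35256125 -0.75898056] [-0.05772594 -0.04519487 -0.02114699]
```

View pics/c8.png

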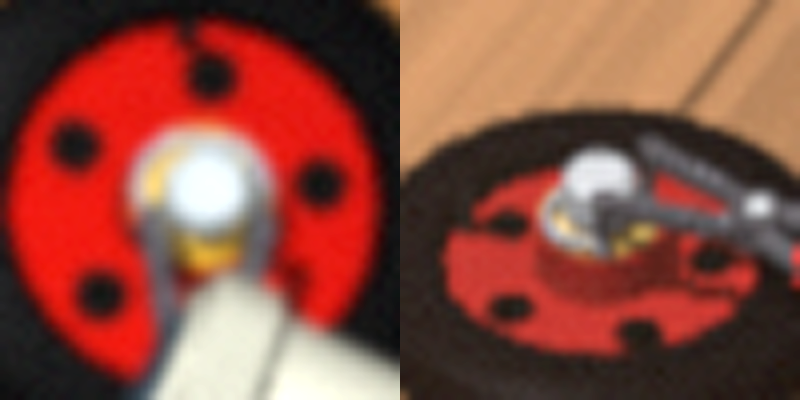

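The ring lies around the shaft just above the washer. It is still spread, the handles are at their stop, and the forces show no contact. Handing in.

```bash
python3 -c "
from rig import r
print(r.sign_off())"
```

```text
the job is handed in; nothing more can be done
None
```

I handed the job in with the small red pliers gripped and squeezed to the stop. The spread ring is around the 30 mm shaft at about groove height (77.5 mm, ±1 mm), and the wrist force at the last reading was about 2 N or less.

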